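# Stand each round reagent bottle in its spill dish

### The arm

A 6-joint arm with a two-finger parallel gripper is mounted at the origin on a cart in front of the work surface, level with it; the furniture and walls round the work are solid. World frame = base frame: x ahead of the robot, y to its left, z up, the work surface at z = 0. Lengths are in m, angles in rad, forces in N, time in s.
With the tool pointing down it reaches from about 0.25 to 0.775 m from the base axis. Payload 4 kg.
Tool frame: the origin (TCP) lies on the front face of the gripper's body, between the roots of the fingers; the fingertips stand 73 mm ahead of it and the grasp point (between the pads) lies 54 mm ahead of it; z points along the fingers, y is the line along which they close (so a half turn about z gives the same grasp; the last joint's range is limited). The gripper opens to 85 mm and grips with 20 to 120 N. Pads are 22 mm wide; open, the fingers measure 114 mm over their backs; the gripper's body (76 mm by 85 mm) begins 54 mm behind the grasp point. The pads swing forward as they close: fully open they stand 13 mm farther back than shut.
Start: joints at [-1.329, 0.087, 1.371, -0, 1.684, -0.103], TCP at [0.186, -0.518, 0.304] pointing down, gripper open.
Joint ranges: [-3.1, 3.1], [-0.76, 2.03], [0.27, 2.55], [-1.08, 4.22], [0.17, 2.65], [-2.57, 2.57]. Speed limits (rad/s): [2.79, 2.79, 3.14, 3.14, 3.14, 3.14].

### API

Orientations are given as a unit quaternion [w, x, y, z].
In Python, from plant import state, capture, sign_off gives the robot as it stands.
- The arm moves only by the tool jog_arm, never from a script. Its argument "plan" is a list of rows, each a list of 7 numbers: the turn, a rotation vector about the tool's x, y, z in rad, then the shift along the tool's x, y, z in m, then the opening, from 0 (shut) to 1 (fully open). In form: [[wx, wy, wz, dx, dy, dz, grip], ...]. A call has 1 to 5 rows; each row is the pose to reach, as a shift and turn from the pose commanded when the call began, along the tool's axes at that moment; what a row does not reach only later rows make up. A row lasts 1/8 s, in which the tool goes at most 62.5 mm and 10.7 degrees, less where a joint would pass 70% of its speed; a pose out of reach is approached as far as the arm can. A call with a gripper value outside its range is refused whole. The fingers move at their own pace and stop on an object; the grip force is fixed at half the most. Time passes only in rows, so rows that repeat a pose let the fingers close. It gives the time, the measured TCP pose, the force, the opening and the grip force at its end, in the units of the state.
- state(): the state, without advancing time (a new reading comes with each control period).
- capture(name): name is "scene" or "top" or "wrist"; returns a dict with "img" (420x560x3 uint8, red, green, blue), "camera_matrix" (3x3 intrinsics, pixels), "origin" and "rotation" of the camera in the world. Camera axes: x right, y down, z forward; pixel columns grow to the right and rows downward; lengths in m; the calibration is good to about 2 mm. A picture is of the moment at which its call begins. There is no depth.
- sign_off(): hands the job in; it is judged then, once.
The state is a dict: "time": time; "qpos": joint angles; "joint_vel": joint speeds; "effort": joint torques, N m; "eef_pos": TCP position; "ee_rot": TCP orientation; "ft_force": force on the tool from outside, world axes, zero at the start; "wrist_torque": the same for the moment, N m; "gripper_width": finger opening in m; "grip_force": force on a finger pad.
Only numpy, scipy, OpenCV 4.12 (cv2) and the standard library are available. Lean on these libraries where they do the work, as an engineer would, in place of code of your own. Each camera call takes 0.05 s, during which the arm holds its last target. There are 200 camera calls.

### The job

Stand the three round brown bottles upright in the three white spill dishes, one to a dish by size: the smallest bottle in the smallest dish, the middle one in the middle dish, the largest in the largest. Set each flat on its dish's floor rather than dropping it, tip nothing over, and leave the two square bottles where they stand.

Things in the scene. Friction and masses are not known exactly. Their poses are not given: they have to be found in the camera images.
- bottle_small_mid (a point): the small of three ROUND amber glass reagent bottles, with a black screw cap that stays on and a blank white band round the body; stands loose and upright on the table, body 32 mm in diameter, 68 mm tall over the cap; the straight body goes up to 42 mm above its foot, the narrower cap is the top 15 mm and 20 mm in diameter. This point is on its axis, half-way up (34 mm above its foot); z along its axis, up.
- bottle_medium_mid (a point): the medium of three ROUND amber glass reagent bottles, with a black screw cap that stays on and a blank white band round the body; stands loose and upright on the table, body 44 mm in diameter, 80 mm tall over the cap; the straight body goes up to 49 mm above its foot, the narrower cap is the top 18 mm and 27 mm in diameter. This point is on its axis, half-way up (40 mm above its foot); z along its axis, up.
- bottle_large_mid (a point): the large of three ROUND amber glass reagent bottles, with a black screw cap that stays on and a blank white band round the body; stands loose and upright on the table, body 58 mm in diameter, 92 mm tall over the cap; the straight body goes up to 56 mm above its foot, the narrower cap is the top 20 mm and 36 mm in diameter. This point is on its axis, half-way up (46 mm above its foot); z along its axis, up.
- square_small_mid (a point): the small of two SQUARE amber glass bottles with a round black cap, 40 x 40 mm across, 72 mm tall, loose and upright on the table; to be left standing where it is. This point is on its axis, half-way up.
- square_large_mid (a point): the large of two SQUARE amber glass bottles with a round black cap, 52 x 52 mm across, 94 mm tall, loose and upright on the table; to be left standing where it is. This point is on its axis, half-way up.
- dish_small: the small of three low round white spill dishes, open at the top, fixed to the table: 62 mm across outside, 54 mm inside, rim 12 mm above the table, wall 4 mm, inner floor 4 mm above the table. Origin at its centre on the table top.
- dish_medium: the medium of three low round white spill dishes, open at the top, fixed to the table: 76 mm across outside, 68 mm inside, rim 12 mm above the table, wall 4 mm, inner floor 4 mm above the table. Origin at its centre on the table top.
- dish_large: the large of three low round white spill dishes, open at the top, fixed to the table: 92 mm across outside, 84 mm inside, rim 12 mm above the table, wall 4 mm, inner floor 4 mm above the table. Origin at its centre on the table top.
Things that resemble listed ones, but are neither listed nor needed, are in the scene too. Leave any blue look-alike of the part that bears bottle_small_mid alone.

How it is judged:
At the end, for the whole second after the job is handed in: Each round bottle stands released, upright (within 0.08 rad) and at rest on the floor of the dish of its own size (axis within 15 mm of the dish's centre, foot within 4 mm of the dish's floor), and both square bottles stand upright, at rest and within 30 mm of where they started (horizontal distance between bottle_small_mid and dish_small below 0.015 m and height (world z) of bottle_small_mid between 0.034 and 0.042 m and angle between each of bottle_small_mid, bottle_medium_mid, bottle_large_mid, square_small_mid, square_large_mid's own z axis and vertical below 0.08 rad and linear speed of each of bottle_small, bottle_medium, bottle_large, square_small, square_large below 0.02 m/s and contact force between the fingers and bottle_small below 0.1 N and horizontal distance between bottle_medium_mid and dish_medium below 0.015 m and height (world z) of bottle_medium_mid between 0.04 and 0.048 m and contact force between the fingers and bottle_medium below 0.1 N and horizontal distance between bottle_large_mid and dish_large below 0.015 m and height (world z) of bottle_large_mid between 0.046 and 0.054 m and contact force between the fingers and bottle_large below 0.1 N and distance of each of square_small_mid, square_large_mid from where it was at the start of the episode below 0.03 m); the robot touches nothing.
It fails at once if a round or square bottle is tipped over (angle between any of bottle_small_mid, bottle_medium_mid, bottle_large_mid, square_small_mid, square_large_mid's own z axis and vertical above 0.7 rad).
It fails at once if a round bottle is dropped into a dish from a height (((horizontal distance between bottle_small_mid and dish_small below 0.03 m or horizontal distance between bottle_small_mid and dish_medium below 0.03 m or horizontal distance between bottle_small_mid and dish_large below 0.03 m) and height (world z) of bottle_small_mid below 0.059 m and linear speed of bottle_small above 0.6 m/s) or ((horizontal distance between bottle_medium_mid and dish_small below 0.03 m or horizontal distance between bottle_medium_mid and dish_medium below 0.03 m or horizontal distance between bottle_medium_mid and dish_large below 0.03 m) and height (world z) of bottle_medium_mid below 0.065 m and linear speed of bottle_medium above 0.6 m/s) or ((horizontal distance between bottle_large_mid and dish_small below 0.03 m or horizontal distance between bottle_large_mid and dish_medium below 0.03 m or horizontal distance between bottle_large_mid and dish_large below 0.03 m) and height (world z) of bottle_large_mid below 0.071 m and linear speed of bottle_large above 0.6 m/s)).
It fails at once if a square bottle is carried or pushed away (distance of any of square_small_mid, square_large_mid from where it was at the start of the episode above 0.08 m).
It also fails if it takes over 80 s, if anything falls off the work surface, if the arm or the gripper's body presses on something with over 40 N, if the wrist force passes 120 N, or if a joint passes its speed limit or range.

## Working session

There is one attempt and no reset: what is moved stays moved. The work goes in short steps, Python scripts to look and compute and a tool call to move; the robot and the scene stay as the last step left them, time stands still between calls to the robot, and variables do not carry over. Pictures are saved under pics/ and viewed, at most 14 in all, crops included, and the job is handed in when it is done.

Besides the shell and the picture viewer there is one more tool, called after "Emit:" as name(argument=value, ...) on one line, values as JSON. jog_arm: Moves the arm, as the interface text tells. Its arguments: {"type":"object","properties":{"plan":{"type":"array","items":{"type":"array","items":{"type":"number"}}}},"required":["plan"]}

```bash
mkdir -p pics
cat > h.py <<'E'
import numpy as np, cv2
from plant import state, capture, sign_off
def snap(cam,name):
    c=capture(cam); cv2.imwrite(f'pics/{name}.png',c['img'][:,:,::-1]); np.savez(f'pics/{name}.npz',**{k:np.array(v) for k,v in c.items()}); return c
def ray(name,u,v,z):
    c=np.load(f'pics/{name}.npz'); d=c['rotation']@np.linalg.solve(c['camera_matrix'],[u,v,1.]); o=c['origin']; return (o+d*(z-o[2])/d[2])
def proj(name,p):
    c=np.load(f'pics/{name}.npz'); q=c['camera_matrix']@(c['rotation'].T@(np.array(p)-c['origin'])); return q[:2]/q[2]
E
python3 - <<'E'
from h import *
s=state();print({k:np.round(v,3) for k,v in s.items()})
for n in('top','scene'):
    c=snap(n,n+'0');print(n,np.round(c['origin'],3),np.round(c['rotation'],3).tolist(),c['camera_matrix'])
E
```

```text
{'time': np.float64(0.0), 'qpos': array([-1.329,  0.088,  1.372, -0.   ,  1.684, -0.103]), 'joint_vel': array([ 0.   ,  0.001, -0.001,  0.001, -0.   ,  0.002]), 'effort': array([ 0.0000e+00, -3.5187e+01, -3.1327e+01, -0.0000e+00,  1.1000e-02,
       -0.0000e+00]), 'eef_pos': array([ 0.186, -0.517,  0.303]), 'ee_rot': array([-0.001,  0.985,  0.172, -0.   ]), 'ft_force': array([-0.671,  0.667, -1.014]), 'wrist_torque': array([0.005, 0.027, 0.042]), 'grip_force': np.float64(0.0), 'gripper_width': np.float64(0.086)}
top [ 0.32  -0.014  1.136] [0.07, -0.698, 0.709, -0.073] [[481.2043398    0.         285.63307192]
 [  0.         481.2043398  209.9933902 ]
 [  0.           0.           1.        ]]
scene [0.204 0.661 0.715] [0.085, -0.209, 0.888, -0.4] [[409.46917455   0.         281.71075802]
 [  0.         409.46917455 200.8722891 ]
 [  0.           0.           1.        ]]
```

View pics/top0.png

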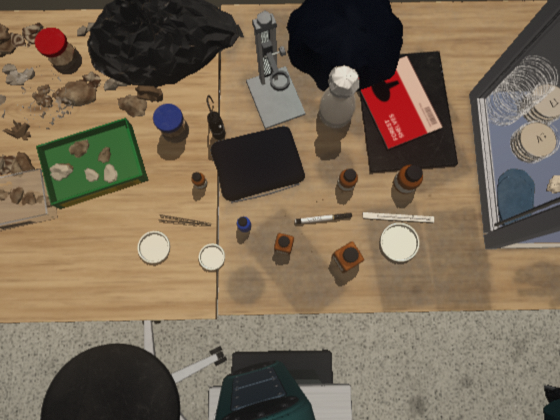

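View pics/scene0.png

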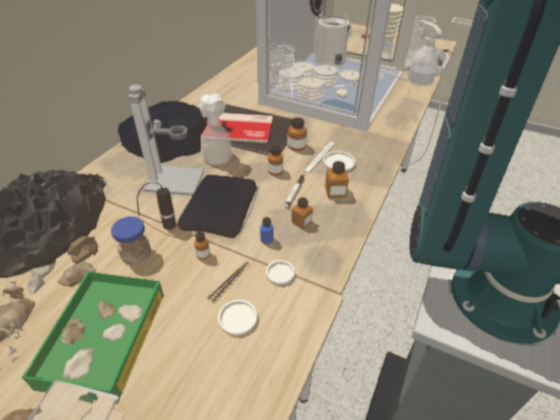

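```bash
python3 - <<'E'
s=open('h.py').read()
s=s.replace("from plant","from scipy.spatial.transform import Rotation as Ro\nfrom plant").replace("c=capture(cam);","c=capture(cam); c=dict(c); r=np.array(c['rotation']); c['rotation']=Ro.from_quat(np.roll(r,-1)).as_matrix() if r.size==4 else r;")
open('h.py','w').write(s)
E
python3 - <<'E'
from h import *
c=snap('top','top1')
cv2.imwrite('pics/crop1.png',cv2.resize(c['img'][150:280,130:290,::-1],None,fx=4.5,fy=4.5,interpolation=cv2.INTER_CUBIC))
cv2.imwrite('pics/crop2.png',cv2.resize(c['img'][150:280,270:430,::-1],None,fx=4.5,fy=4.5,interpolation=cv2.INTER_CUBIC))
E
```

```text
(no output)
```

View pics/crop1.png

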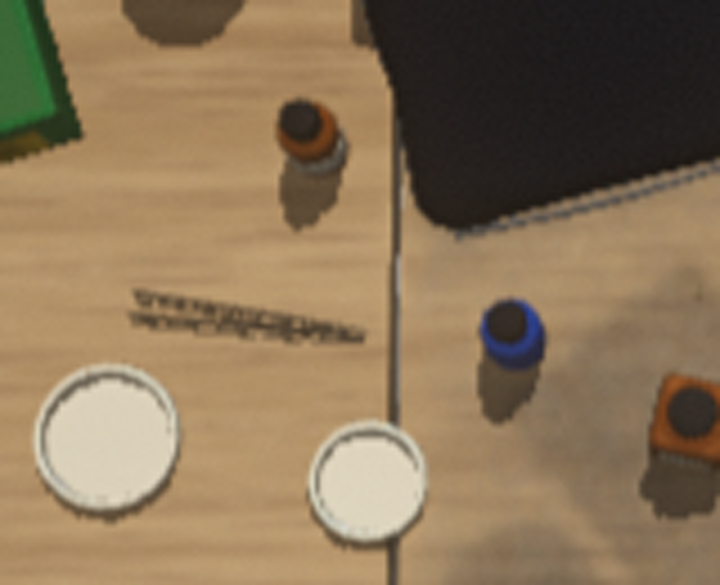

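View pics/crop2.png

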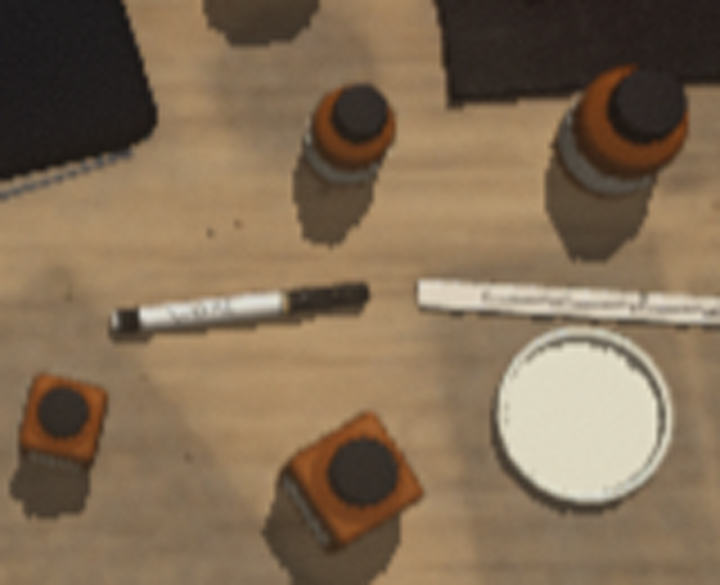

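```bash
cat > pts.py <<'E'
from h import *
P=dict(bs=(301,122,.068,130),bm=(361,113,.08,270),bl=(648,104,.092,270),ss=(63,412,.072,270),sl=(363,471,.094,270),blue=(506,323,.068,130),ds=(367,482,.012,130),dm=(107,439,.012,130),dl=(584,416,.012,270))
W={k:ray('top1',(u+.5)/4.5-.5+o,(v+.5)/4.5-.5+150,z) for k,(u,v,z,o) in P.items()}
def W2(p): return p
if __name__=='__main__':
    for k,w in W.items(): print(k,np.round(w,4),'r %.3f az %.3f'%(np.hypot(w[0],w[1]),np.arctan2(w[1],w[0])))
    e=lambda a,b,z,o:ray('top1',a/4.5+o,b/4.5+150,z)
    print('dl dia',np.linalg.norm(e(495,416,.012,270)-e(673,416,.012,270)),'dm',np.linalg.norm(e(34,439,.012,130)-e(181,439,.012,130)))
    R=Ro.from_quat(np.roll(state()['ee_rot'],-1)).as_matrix();print(R.round(3))
E
python3 pts.py
```

```text
bs [0.6197 0.1823 0.068 ] r 0.646 az 0.286
bm [ 0.6153 -0.1684  0.08  ] r 0.638 az -0.267
bl [ 0.6142 -0.3105  0.092 ] r 0.688 az -0.468
ss [ 0.4667 -0.0153  0.072 ] r 0.467 az -0.033
sl [ 0.4326 -0.1595  0.094 ] r 0.461 az -0.353
blue [0.5137 0.0776 0.068 ] r 0.520 az 0.150
ds [0.4412 0.1545 0.012 ] r 0.467 az 0.337
dm [0.466  0.2902 0.012 ] r 0.549 az 0.557
dl [ 0.4683 -0.2878  0.012 ] r 0.550 az -0.551
dl dia 0.09314003519781237 dm 0.07653560268261775
[[ 0.941  0.338 -0.   ]
 [ 0.338 -0.941  0.002]
 [ 0.    -0.002 -1.   ]]
```

Run:
```python
from pts import *
snap('scene','scene1')
for k,w in W.items(): print(k,proj('scene1',w).round(1))
```

```text
bs [201.2 234.6]
bm [275.8 148.6]
bl [297.9 120.8]
ss [302.8 200.7]
sl [338.5 164.7]
blue [267. 220.]
ds [280.4 271.4]
dm [238.5 316. ]
dl [339.1 160.6]
```

Emit:
jog_arm(plan=[[0,0,0.17,0.06,-0.006,0,1],[0,0,0.345,0.12,-0.013,0,1],[0,0,0.345,0.18,-0.02,0,1],[0,0,0.345,0.24,-0.026,0,1],[0,0,0.345,0.3,-0.032,0,1]])

```text
time: 0.82
eef_pos: [0.459, -0.385, 0.3037]
ee_rot: [0.0, 1.0, -0.0, -0.0]
ft_force: [-0.5, -0.9, 0.7]
gripper_width: 0.0856
grip_force: 0.0
```

Emit:
jog_arm(plan=[[0,0,0,0.05,-0.025,0.02,1],[0,0,0,0.1,-0.05,0.05,1],[0,0,0,0.155,-0.075,0.08,1],[0,0,0,0.155,-0.075,0.08,1],[0,0,0,0.155,-0.075,0.08,1]])

```text
time: 1.45
eef_pos: [0.6124, -0.311, 0.2231]
ee_rot: [-0.0, 1.0, 0.0, -0.001]
ft_force: [0.2, -0.5, -0.0]
gripper_width: 0.0856
grip_force: 0.0
```

Run:
```python
from pts import *
snap('wrist','w1'); s=state(); print(s['eef_pos'],s['ee_rot'],s['qpos'].round(2))
print('bl',proj('w1',W['bl']),'tcp@.092',proj('w1',[*s['eef_pos'][:2],.092]))
```

```text
[ 0.61204207 -0.311786    0.22452557] [ 4.80008051e-04  9.99999817e-01 -3.67553673e-04  3.17766911e-05] [-0.55  0.42  1.12 -0.    1.6   1.02]
bl [282.83222747 224.04529399] tcp@.092 [284.55076104 226.83350358]
```

View pics/w1.png

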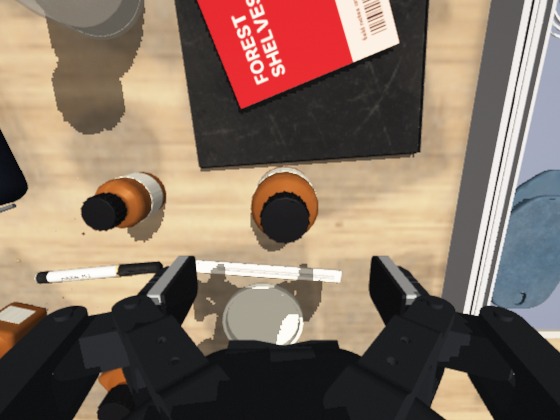

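Emit:
jog_arm(plan=[[0,0,0,0.003,0,0.035,1],[0,0,0,0.003,0,0.07,1],[0,0,0,0.003,0,0.1,1],[0,0,0,0.003,0,0.121,1],[0,0,0,0.003,0,0.121,1]])

```text
time: 2.12
eef_pos: [0.6141, -0.3117, 0.1018]
ee_rot: [-0.001, 1.0, -0.001, -0.001]
ft_force: [-0.3, 0.0, -0.7]
gripper_width: 0.0857
grip_force: 0.0
```

Emit:
jog_arm(plan=[[0,0,0,0,0,0,0.6],[0,0,0,0,0,0,0.3],[0,0,0,0,0,0,0],[0,0,0,0,0,0,0],[0,0,0,0,0,0,0]])

```text
time: 2.75
eef_pos: [0.6166, -0.312, 0.1059]
ee_rot: [0.001, 1.0, -0.0, 0.002]
ft_force: [-1.2, -0.1, 5.9]
gripper_width: 0.0558
grip_force: 65.2
```

Emit:
jog_arm(plan=[[0,0,0,0,0,0,0],[0,0,0,0,0,0,0]])

```text
time: 3.0
eef_pos: [0.6166, -0.312, 0.1059]
ee_rot: [0.001, 1.0, -0.0, 0.002]
ft_force: [0.2, -0.9, 7.0]
gripper_width: 0.0556
grip_force: 65.2
```

Run:
```python
from pts import *
snap('wrist','w2')
for i in range(3):
    s=state(); print(s['eef_pos'],s['gripper_width'],s['ft_force'].round(1))
    snap('wrist','w2')
```

```text
[ 0.61661877 -0.31198958  0.10589231] 0.05542573335679645 [ 0.2 -0.7  6.1]
[ 0.61661677 -0.31197483  0.10586055] 0.05566004284689482 [-0.5  0.6  6.6]
[ 0.61662698 -0.31197517  0.10584405] 0.05552375358429019 [ 0.7 -0.4  6.8]
```

View pics/w2.png

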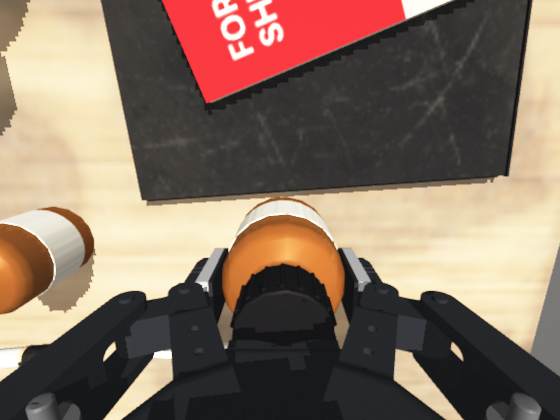

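Emit:
jog_arm(plan=[[0,0,0,0,0,-0.01,0],[0,0,0,0,0,-0.03,0],[0,0,0,0,0,-0.05,0],[0,0,0,0,0,-0.07,0],[0,0,0,0,0,-0.07,0]])

```text
time: 3.82
eef_pos: [0.6167, -0.3119, 0.1769]
ee_rot: [0.002, 1.0, -0.0, 0.003]
ft_force: [0.1, 0.0, -1.4]
gripper_width: 0.0552
grip_force: 64.4
```

Run:
```python
from pts import *
c=snap('scene','s2');s=state(); print(s['eef_pos'],s['gripper_width'],s['ft_force'].round(1))
cv2.imwrite('pics/s2c.png',cv2.resize(c['img'][60:260,200:420,::-1],None,fx=3,fy=3))
```

```text
[ 0.61599997 -0.31146846  0.17490123] 0.055326392586918474 [ 0.1 -0.9 -3.2]
```

View pics/s2c.png

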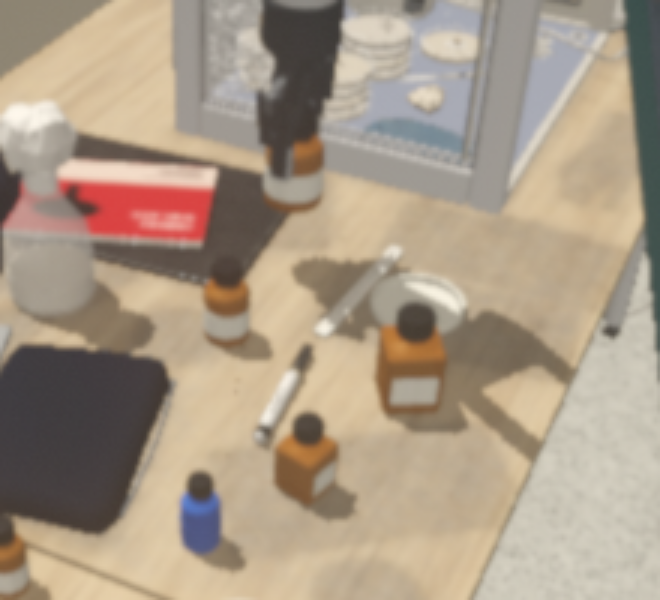

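Emit:
jog_arm(plan=[[0,0,0,-0.03,-0.005,0,0],[0,0,0,-0.075,-0.012,0,0],[0,0,0,-0.12,-0.019,0,0],[0,0,0,-0.148,-0.0235,0,0],[0,0,0,-0.148,-0.0235,0,0]])

```text
time: 4.5
eef_pos: [0.4653, -0.2869, 0.1718]
ee_rot: [-0.001, 1.0, -0.001, -0.001]
ft_force: [1.3, -0.6, -1.6]
gripper_width: 0.0557
grip_force: 64.4
```

Emit:
jog_arm(plan=[[0,0,0,0,0,0.015,0],[0,0,0,0,0,0.03,0],[0,0,0,0,0,0.045,0],[0,0,0,0,0,0.055,0],[0,0,0,0,0,0.055,0]])

```text
time: 5.12
eef_pos: [0.467, -0.2872, 0.1162]
ee_rot: [-0.001, 1.0, -0.0, -0.001]
ft_force: [-0.6, -0.4, -2.3]
gripper_width: 0.0557
grip_force: 64.3
```

Emit:
jog_arm(plan=[[0,0,0,0,0,0.003,0],[0,0,0,0,0,0.006,0],[0,0,0,0,0,0.008,0],[0,0,0,0,0,0.008,0]])

```text
time: 5.62
eef_pos: [0.4675, -0.2877, 0.1101]
ee_rot: [0.0, 1.0, -0.0, 0.0]
ft_force: [-0.0, -0.2, -2.9]
gripper_width: 0.0555
grip_force: 64.3
```

Emit:
jog_arm(plan=[[0,0,0,0,0,0.001,0],[0,0,0,0,0,0.002,0],[0,0,0,0,0,0.002,0]])

```text
time: 6.0
eef_pos: [0.4675, -0.2877, 0.1099]
ee_rot: [0.0, 1.0, -0.0, 0.0]
ft_force: [-3.3, 2.9, 7.6]
gripper_width: 0.0558
grip_force: 65.4
```

Contact at the expected height; release slowly, then rise.

Emit:
jog_arm(plan=[[0,0,0,0,0,0,0.7],[0,0,0,0,0,0,0.8],[0,0,0,0,0,0,1],[0,0,0,0,0,0,1],[0,0,0,0,0,0,1]])

```text
time: 6.62
eef_pos: [0.4674, -0.2876, 0.1078]
ee_rot: [-0.0, 1.0, -0.0, -0.0]
ft_force: [-0.1, -0.1, 0.6]
gripper_width: 0.0856
grip_force: 0.0
```

Emit:
jog_arm(plan=[[0,0,0,0,0,-0.02,1],[0,0,0,0,0,-0.06,1],[0,0,0,0,0,-0.1,1],[0,0,0,0,0,-0.115,1],[0,0,0,0,0,-0.115,1]])

```text
time: 7.25
eef_pos: [0.4677, -0.2878, 0.2236]
ee_rot: [0.001, 1.0, -0.0, 0.001]
ft_force: [0.0, 0.1, -0.3]
gripper_width: 0.085
grip_force: 0.0
```

Emit:
jog_arm(plan=[[0,0,0,0.04,-0.03,0,1],[0,0,0,0.08,-0.065,0,1],[0,0,0,0.12,-0.1,0,1],[0,0,0,0.149,-0.12,0,1],[0,0,0,0.149,-0.12,0,1]])

```text
time: 7.88
eef_pos: [0.6171, -0.1654, 0.2191]
ee_rot: [-0.001, 1.0, 0.002, -0.002]
ft_force: [-0.8, -0.5, -0.9]
gripper_width: 0.0854
grip_force: 0.0
```

Run:
```python
from pts import *
c=snap('wrist','w3');s=state(); print(s['eef_pos'])
print(proj('w3',W['bm']))
c2=snap('scene','s3')
a=cv2.resize(c['img'][100:350,120:440],(400,312)); b=cv2.resize(c2['img'][80:240,240:400],(400,400))
o=np.zeros((400,800,3),np.uint8);o[:312,:400]=a;o[:,400:]=b
cv2.imwrite('pics/c3.png',o[:,:,::-1])
```

```text
[ 0.61614284 -0.16660879  0.21952935]
[287.71026517 224.69188219]
```

View pics/c3.png

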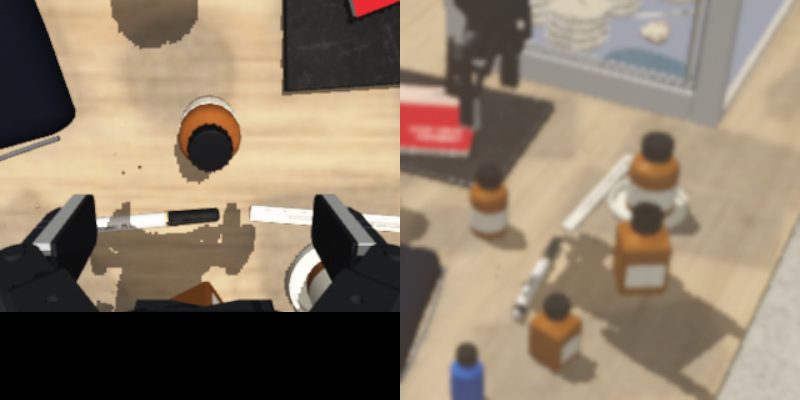

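Emit:
jog_arm(plan=[[0,0,0,0.002,0,0.035,1],[0,0,0,0.002,0,0.07,1],[0,0,0,0.002,0,0.105,1],[0,0,0,0.002,0,0.127,1],[0,0,0,0.002,0,0.127,1]])

```text
time: 8.6
eef_pos: [0.6156, -0.1681, 0.0925]
ee_rot: [-0.001, 1.0, -0.001, -0.003]
ft_force: [0.2, 0.5, -0.1]
gripper_width: 0.0854
grip_force: 0.0
```

Emit:
jog_arm(plan=[[0,0,0,0,0,0,0.6],[0,0,0,0,0,0,0.3],[0,0,0,0,0,0,0],[0,0,0,0,0,0,0],[0,0,0,0,0,0,0]])

```text
time: 9.22
eef_pos: [0.6195, -0.1681, 0.0981]
ee_rot: [0.001, 1.0, -0.0, 0.002]
ft_force: [-0.2, -1.1, 5.5]
gripper_width: 0.0419
grip_force: 61.3
```

Emit:
jog_arm(plan=[[0,0,0,0,0,0,0],[0,0,0,0,0,0,0]])

```text
time: 9.48
eef_pos: [0.6195, -0.1681, 0.0981]
ee_rot: [0.001, 1.0, -0.0, 0.002]
ft_force: [-0.1, -0.6, 5.4]
gripper_width: 0.0417
grip_force: 61.3
```

Emit:
jog_arm(plan=[[0,0,0,0,0,-0.015,0],[0,0,0,0,0,-0.045,0],[0,0,0,0,0,-0.085,0],[0,0,0,-0.01,-0.03,-0.12,0],[0,0,0,-0.02,-0.06,-0.13,0]])

```text
time: 10.1
eef_pos: [0.5992, -0.1074, 0.2299]
ee_rot: [0.001, 1.0, -0.0, 0.003]
ft_force: [0.3, 0.5, -0.8]
gripper_width: 0.0418
grip_force: 60.9
```

Emit:
jog_arm(plan=[[0,0,0,-0.015,-0.045,0,0],[0,0,0,-0.03,-0.09,0,0],[0,0,0,-0.045,-0.135,0,0],[0,0,0,-0.06,-0.18,0,0],[0,0,0,-0.075,-0.225,0,0]])

```text
time: 10.72
eef_pos: [0.5225, 0.1188, 0.2262]
ee_rot: [-0.0, 1.0, -0.0, -0.0]
ft_force: [1.2, 0.0, -1.3]
gripper_width: 0.0419
grip_force: 60.9
```

Emit:
jog_arm(plan=[[0,0,0,-0.015,-0.045,0,0],[0,0,0,-0.03,-0.09,0,0],[0,0,0,-0.045,-0.135,0,0],[0,0,0,-0.058,-0.173,0,0],[0,0,0,-0.058,-0.173,0,0]])

```text
time: 11.35
eef_pos: [0.4641, 0.2927, 0.226]
ee_rot: [-0.0, 1.0, 0.002, -0.0]
ft_force: [0.0, -0.8, -1.3]
gripper_width: 0.042
grip_force: 61.0
```

Emit:
jog_arm(plan=[[0,0,0,0,0,0,0]])

```text
time: 11.48
eef_pos: [0.4654, 0.2901, 0.2259]
ee_rot: [0.0, 1.0, 0.0, -0.0]
ft_force: [0.8, -0.3, -0.6]
gripper_width: 0.0418
grip_force: 61.0
```

Emit:
jog_arm(plan=[[0,0,0,0,0,0.03,0],[0,0,0,0,0,0.065,0],[0,0,0,0,0,0.095,0],[0,0,0,0,0,0.115,0],[0,0,0,0,0,0.118,0]])

```text
time: 12.1
eef_pos: [0.465, 0.2886, 0.1061]
ee_rot: [0.001, 1.0, -0.001, -0.002]
ft_force: [0.1, -0.1, -0.8]
gripper_width: 0.0416
grip_force: 61.0
```

Emit:
jog_arm(plan=[[0,0,0,0,0,0.002,0],[0,0,0,0,0,0.004,0],[0,0,0,0,0,0.005,0],[0,0,0,0,0,0.005,0]])

```text
time: 12.6
eef_pos: [0.4657, 0.2905, 0.1033]
ee_rot: [-0.0, 1.0, -0.0, 0.0]
ft_force: [-0.4, -0.2, -0.9]
gripper_width: 0.042
grip_force: 61.0
```

Emit:
jog_arm(plan=[[0,0,0,0,0,0.001,0],[0,0,0,0,0,0.002,0],[0,0,0,0,0,0.002,0]])

```text
time: 12.98
eef_pos: [0.4657, 0.2905, 0.1022]
ee_rot: [-0.0, 1.0, -0.0, 0.0]
ft_force: [-2.0, -1.0, 4.9]
gripper_width: 0.0419
grip_force: 61.7
```

Emit:
jog_arm(plan=[[0,0,0,0,0,0,0.5],[0,0,0,0,0,0,0.6],[0,0,0,0,0,0,1],[0,0,0,0,0,0,1],[0,0,0,0,0,0,1]])

```text
time: 13.6
eef_pos: [0.4655, 0.2903, 0.1006]
ee_rot: [0.0, 1.0, -0.0, -0.0]
ft_force: [0.4, 0.9, 0.1]
gripper_width: 0.0855
grip_force: 0.0
```

Emit:
jog_arm(plan=[[0,0,0,0,0,-0.02,1],[0,0,0,0,0,-0.06,1],[0,0,0,0,0,-0.1,1],[0,0,0,0.03,0.02,-0.11,1],[0,0,0,0.07,0.05,-0.11,1]])

```text
time: 14.22
eef_pos: [0.5365, 0.241, 0.2132]
ee_rot: [-0.001, 1.0, 0.001, 0.002]
ft_force: [1.1, 1.1, 0.1]
gripper_width: 0.0852
grip_force: 0.0
```

Emit:
jog_arm(plan=[[0,0,0,0.04,0.03,0,1],[0,0,0,0.086,0.058,0,1],[0,0,0,0.086,0.058,0,1],[0,0,0,0.086,0.058,0,1]])

```text
time: 14.72
eef_pos: [0.6212, 0.1824, 0.2103]
ee_rot: [-0.0, 1.0, -0.0, -0.001]
ft_force: [-0.2, 1.2, -0.4]
gripper_width: 0.0853
grip_force: 0.0
```

Run:
```python
from pts import *
c=snap('wrist','w4');s=state(); print(s['eef_pos'])
print(proj('w4',W['bs']))
c2=snap('scene','s4')
a=cv2.resize(c['img'][100:350,120:440],(400,312)); b=cv2.resize(c2['img'][200:360,160:320],(400,400))
o=np.zeros((400,800,3),np.uint8);o[:312,:400]=a;o[:,400:]=b
cv2.imwrite('pics/c4.png',o[:,:,::-1])
```

```text
[0.62085701 0.18290642 0.21065438]
[283.61804462 223.60031217]
```

View pics/c4.png

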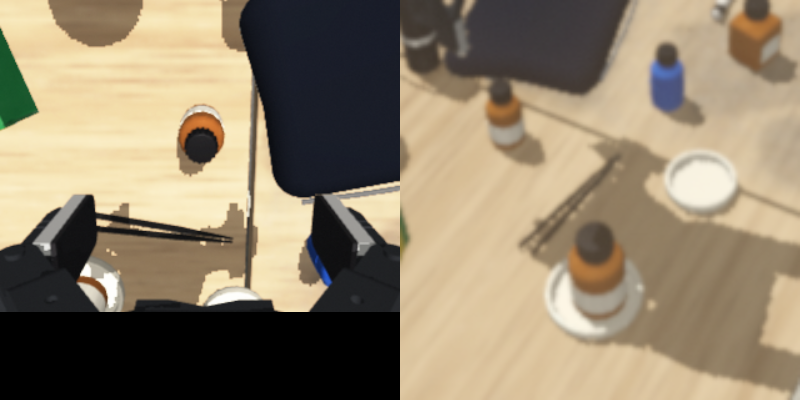

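Emit:
jog_arm(plan=[[0,0,-0.18,0.002,-0.001,0,1],[0,0,-0.36,0.002,-0.001,0,1],[0,0,-0.54,0.002,-0.001,0,1],[0,0,-0.72,0.002,-0.001,0,1],[0,0,-0.785,0.002,-0.001,0,1]])

```text
time: 15.45
eef_pos: [0.6224, 0.1846, 0.2114]
ee_rot: [-0.0, 0.923, 0.385, 0.0]
ft_force: [1.4, -0.0, 0.0]
gripper_width: 0.0858
grip_force: 0.0
```

Emit:
jog_arm(plan=[[0,0,-0.18,0,0,0,1],[0,0,-0.36,0,0,0,1],[0,0,-0.54,0,0,0,1],[0,0,-0.72,0,0,0,1],[0,0,-0.785,0,0,0,1]])

```text
time: 16.08
eef_pos: [0.6224, 0.1846, 0.2114]
ee_rot: [0.0, 0.706, 0.708, 0.0]
ft_force: [0.1, -0.1, -0.3]
gripper_width: 0.0854
grip_force: 0.0
```

Emit:
jog_arm(plan=[[0,0,0,0,0,0,1],[0,0,0,0,0,0,1]])

```text
time: 16.32
eef_pos: [0.623, 0.184, 0.2112]
ee_rot: [0.0, 0.707, 0.707, 0.0]
ft_force: [0.4, -0.5, -0.1]
gripper_width: 0.0853
grip_force: 0.0
```

Emit:
jog_arm(plan=[[0,0,0,0,0,0.035,1],[0,0,0,0,0,0.07,1],[0,0,0,0,0,0.1,1],[0,0,0,0,0,0.121,1],[0,0,0,0,0,0.121,1]])

```text
time: 16.95
eef_pos: [0.6219, 0.1832, 0.0874]
ee_rot: [-0.001, 0.708, 0.707, -0.002]
ft_force: [-1.4, 0.4, 0.8]
gripper_width: 0.0853
grip_force: 0.0
```

Emit:
jog_arm(plan=[[0,0,0,0,0,0,0.6],[0,0,0,0,0,0,0.35],[0,0,0,0,0,0,0],[0,0,0,0,0,0,0],[0,0,0,0,0,0,0]])

```text
time: 17.58
eef_pos: [0.6244, 0.1835, 0.0915]
ee_rot: [0.001, 0.707, 0.707, 0.001]
ft_force: [-0.4, 0.2, 6.2]
gripper_width: 0.0299
grip_force: 59.8
```

Emit:
jog_arm(plan=[[0,0,0,0,0,0,0],[0,0,0,0,0,0,0]])

```text
time: 17.82
eef_pos: [0.6244, 0.1835, 0.0915]
ee_rot: [0.001, 0.707, 0.707, 0.001]
ft_force: [0.0, -0.1, 6.2]
gripper_width: 0.0296
grip_force: 59.8
```

Emit:
jog_arm(plan=[[0,0,0,0,0,-0.015,0],[0,0,0,0,0,-0.045,0],[0,0,0,0,0,-0.075,0],[0,0,0,-0.006,-0.04,-0.09,0],[0,0,0,-0.013,-0.08,-0.09,0]])

```text
time: 18.45
eef_pos: [0.5435, 0.1704, 0.182]
ee_rot: [0.001, 0.707, 0.707, 0.001]
ft_force: [0.3, -0.6, -0.8]
gripper_width: 0.0297
grip_force: 59.5
```

Emit:
jog_arm(plan=[[0,0,0,-0.007,-0.045,0,0],[0,0,0,-0.013,-0.085,0,0],[0,0,0,-0.016,-0.103,0,0],[0,0,0,-0.016,-0.103,0,0],[0,0,0,-0.016,-0.103,0,0]])

```text
time: 19.08
eef_pos: [0.4411, 0.1546, 0.1803]
ee_rot: [0.0, 0.707, 0.707, 0.0]
ft_force: [0.9, 0.2, -0.9]
gripper_width: 0.0301
grip_force: 59.5
```

Target z 0.0955.

Emit:
jog_arm(plan=[[0,0,0,0,0,0.025,0],[0,0,0,0,0,0.05,0],[0,0,0,0,0,0.07,0],[0,0,0,0,0,0.079,0],[0,0,0,0,0,0.079,0]])

```text
time: 19.7
eef_pos: [0.4407, 0.1545, 0.1004]
ee_rot: [-0.0, 0.708, 0.707, -0.001]
ft_force: [-0.2, -0.2, -0.0]
gripper_width: 0.0295
grip_force: 59.5
```

Emit:
jog_arm(plan=[[0,0,0,0,0,0.002,0],[0,0,0,0,0,0.004,0],[0,0,0,0,0,0.005,0],[0,0,0,0,0,0.005,0]])

```text
time: 20.2
eef_pos: [0.4405, 0.1545, 0.096]
ee_rot: [0.0, 0.707, 0.707, 0.0]
ft_force: [0.1, 0.5, -0.8]
gripper_width: 0.0296
grip_force: 59.5
```

Emit:
jog_arm(plan=[[0,0,0,0,0,0.001,0],[0,0,0,0,0,0.002,0],[0,0,0,0,0,0.002,0]])

```text
time: 20.58
eef_pos: [0.4407, 0.1546, 0.0954]
ee_rot: [0.0, 0.707, 0.707, 0.0]
ft_force: [-3.7, -0.2, 7.9]
gripper_width: 0.0299
grip_force: 60.4
```

Emit:
jog_arm(plan=[[0,0,0,0,0,0,0.37],[0,0,0,0,0,0,0.45],[0,0,0,0,0,0,0.8],[0,0,0,0,0,0,1],[0,0,0,0,0,0,1]])

```text
time: 21.2
eef_pos: [0.4405, 0.1545, 0.0937]
ee_rot: [-0.0, 0.707, 0.707, -0.0]
ft_force: [-0.3, 0.5, 0.5]
gripper_width: 0.0853
grip_force: 0.0
```

Emit:
jog_arm(plan=[[0,0,0,0,0,-0.02,1],[0,0,0,0,0,-0.06,1],[0,0,0,0,0,-0.1,1],[0,0,0,0,0,-0.15,1],[0,0,0,0,0,-0.17,1]])

```text
time: 21.82
eef_pos: [0.4415, 0.1548, 0.2677]
ee_rot: [0.002, 0.707, 0.707, 0.003]
ft_force: [0.0, -0.2, -0.1]
gripper_width: 0.0856
grip_force: 0.0
```

Emit:
jog_arm(plan=[[0,0,0,-0.04,-0.02,0,1],[0,0,0,-0.09,-0.05,0,1],[0,0,0,-0.14,-0.07,0,1],[0,0,0,-0.14,-0.07,0,1],[0,0,0,-0.14,-0.07,0,1]])

```text
time: 22.45
eef_pos: [0.3706, 0.0148, 0.264]
ee_rot: [0.0, 0.708, 0.707, 0.0]
ft_force: [-0.6, 0.4, -0.6]
gripper_width: 0.0852
grip_force: 0.0
```

Run:
```python
from h import *
c=snap('top','t5');c2=snap('scene','s5');print(state()['eef_pos'],state()['ft_force'])
a=cv2.resize(c['img'][150:290,120:430],(800,361)); b=cv2.resize(c2['img'][90:350,180:400],None,fx=1,fy=1)
cv2.imwrite('pics/c5.png',np.vstack([a,cv2.copyMakeBorder(b[:230],0,0,0,580,0)])[:,:,::-1])
```

```text
[0.37075865 0.01545086 0.26389069] [ 0.80230602  0.33711611 -0.17035669]
```

View pics/c5.png

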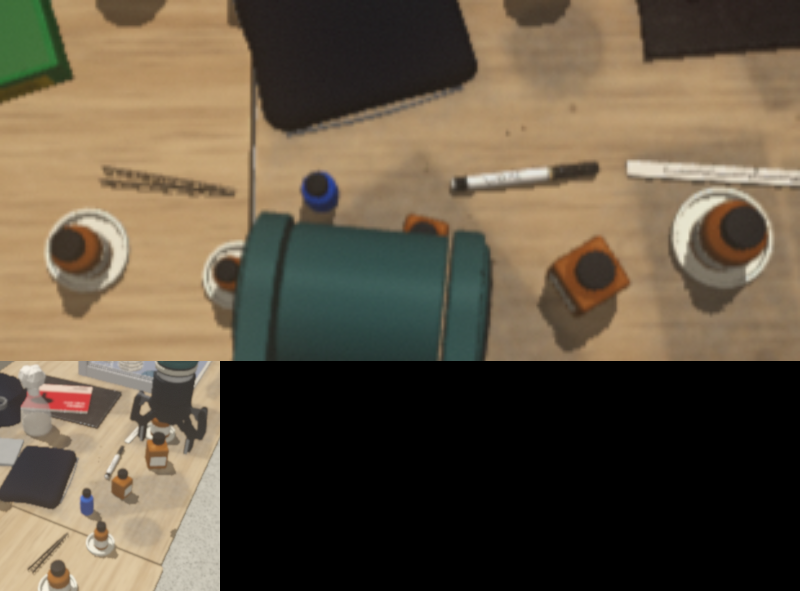

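Run:
```python
from pts import *
f=800/310
for k,u,v,z in(('dl',742,226,.096),('dm',68,246,.084),('ds',226,273,.072)): print(k,(ray('t5',u/f+120,v/f+150,z)-W[k])[:2].round(4))
```

```text
dl [-0.0016  0.002 ]
dm [-0.005  -0.0039]
ds [-0.0043 -0.001 ]
```

All within tolerance.

```bash
python3 -c "
from plant import *
print(sign_off())"
```

```text
the job is handed in; nothing more can be done
None
```

All three round bottles stand upright in the dishes of their own size, each within about 7 mm of the dish centre by the last top-camera check; the square bottles were not touched, and the job is handed in at about 22.5 s (no verdict was returned).

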